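Rock the sorter gate over and feed the waiting knobs down the other chute

TASK

The yellow seesaw gate of the knob sorter is tipped towards one of its two chutes. With the fingertips press down its raised end so that it rocks over its pivot and stays tipped the other way, then push the three wooden ball knobs that wait on the infeed rails over the rails' end, so that all three run down that other chute into its blue box. Pick nothing up, and leave the bar clamp and the drill where they are.

Things in the scene. Friction and masses are not known exactly. Their poses are not given: they have to be found in the camera images.
- gate (a joint): yellow seesaw gate: a trough 176 x 52 mm, flanges 32 mm above its level axle (sorter's x axis, 185 mm above the table). 0 is level, stops at -0.35 and +0.35 rad. Negative: left (sorter +y) end low, knobs run to the left box; positive: right end low. Top-heavy, so it rests on one stop; under 1 N down on the raised pad rocks it, and past level it falls to the other stop by itself.
- pad_left (a point): top centre of the gate's left press pad, black rubber 32 x 32 mm on a yellow tab on the robot's side of the trough: 45 mm to sorter -x of the trough's middle line, 68 mm left of the axle, 36 mm above it when level. It moves with the gate, 46 mm up or down from stop to stop; the chute edge lies about 20 mm under its lowest place.
- pad_right (a point): top centre of the right press pad, like the left one, 68 mm right of the axle. Between the pads a grey frame plate, 56 mm wide, 33 mm to sorter -x of the middle line, stands up to 245 mm above the table and stops the knobs.
- sorter: the grey sorter, fixed to the bench; origin on the table under the middle of the gate's axle. Its x axis runs level from the robot's side towards the infeed rails, y to the left chute and box, z up. Base plate 150 x 740 mm; an aluminium chute runs down from each end of the gate to a blue box.
- rail_end (a point): gate end of the infeed: midway between two level round rails (8 mm thick, 22 mm apart), at the height of their tops, which rise 2 mm here as a hump that holds the knobs back. In the sorter's frame x = 28, y = 0, z = 231 mm; the straight rails' tops are at z = 229 mm. A knob whose centre is pushed past this point drops about 35 mm into the gate's trough.
- rail_back (a point): the far end of the straight part of the infeed rails, midway between them and level with their tops (z = 229 mm), at x = 172 mm in the sorter's frame; the rails turn up 4 mm over the next 8 mm. Knobs are pushed from here towards rail_end.
- knob1: beech ball knob, 32 mm across, about 18 g, smooth lacquered, with a brass insert; origin at the ball's centre. It rolls easily. It rests on the two rails, centre 242 mm above the table, the nearest to the gate.
- knob2: beech ball knob like knob1, the middle one of the row.
- knob3: beech ball knob like knob1, the farthest from the gate.
- box_left_floor (a point): centre of the inner floor of the left blue box, 9 mm above the table; the box is fixed, open on top, 124 x 139 mm inside (sorter x by y), walls to 72 mm above the table. Axes as the sorter's.
- box_right_floor (a point): the same for the right blue box.
- clamp: yellow and black bar clamp lying on the bench behind the left chute, about 260 x 110 mm and 28 mm high; origin under it on the table. Leave alone.
- drill: yellow and black cordless drill standing on its battery behind the right chute, 190 mm high; origin under the battery. Leave alone.

How it is judged (in metres and radians):
On the way, in this order (a step that is already met when the one before it is completed fails the run):
1. the gate has been rocked over and rests tipped the other way, with all three knobs still on the rails (((value of joint gate below -0.3 rad and distance of pad_left from where it was at the start of the episode above 0.028 m) or (value of joint gate above 0.3 rad and distance of pad_left from where it was at the start of the episode above 0.028 m)) and height (world z) of each of knob1, knob2, knob3 above 0.225 m), for 0.2 s.
2. all three knobs have run into the box below the gate's new low end (((value of joint gate below -0.3 rad and distance of pad_left from where it was at the start of the episode above 0.028 m and x of knob1 in the frame of box_left_floor between -0.064 and 0.064 m and y of knob1 in the frame of box_left_floor between -0.071 and 0.071 m and z of each of knob1, knob2, knob3 in the frame of box_left_floor below 0.05 m and x of knob2 in the frame of box_left_floor between -0.064 and 0.064 m and y of knob2 in the frame of box_left_floor between -0.071 and 0.071 m and x of knob3 in the frame of box_left_floor between -0.064 and 0.064 m and y of knob3 in the frame of box_left_floor between -0.071 and 0.071 m) or (value of joint gate above 0.3 rad and distance of pad_left from where it was at the start of the episode above 0.028 m and x of knob1 in the frame of box_right_floor between -0.064 and 0.064 m and y of knob1 in the frame of box_right_floor between -0.071 and 0.071 m and z of each of knob1, knob2, knob3 in the frame of box_right_floor below 0.05 m and x of knob2 in the frame of box_right_floor between -0.064 and 0.064 m and y of knob2 in the frame of box_right_floor between -0.071 and 0.071 m and x of knob3 in the frame of box_right_floor between -0.064 and 0.064 m and y of knob3 in the frame of box_right_floor between -0.071 and 0.071 m))), for 0.2 s.
At the end, for the whole second after the job is handed in: the gate is tipped against the stop opposite to its start (beyond 0.30 rad), and all three knobs lie in the blue box on its low side (centres inside the walls and less than 50 mm above its floor), slower than 0.05 m/s (((value of joint gate below -0.3 rad and distance of pad_left from where it was at the start of the episode above 0.028 m and x of knob1 in the frame of box_left_floor between -0.064 and 0.064 m and y of knob1 in the frame of box_left_floor between -0.071 and 0.071 m and z of each of knob1, knob2, knob3 in the frame of box_left_floor below 0.05 m and x of knob2 in the frame of box_left_floor between -0.064 and 0.064 m and y of knob2 in the frame of box_left_floor between -0.071 and 0.071 m and x of knob3 in the frame of box_left_floor between -0.064 and 0.064 m and y of knob3 in the frame of box_left_floor between -0.071 and 0.071 m and linear speed of each of knob1, knob2, knob3 below 0.05 m/s) or (value of joint gate above 0.3 rad and distance of pad_left from where it was at the start of the episode above 0.028 m and x of knob1 in the frame of box_right_floor between -0.064 and 0.064 m and y of knob1 in the frame of box_right_floor between -0.071 and 0.071 m and z of each of knob1, knob2, knob3 in the frame of box_right_floor below 0.05 m and x of knob2 in the frame of box_right_floor between -0.064 and 0.064 m and y of knob2 in the frame of box_right_floor between -0.071 and 0.071 m and x of knob3 in the frame of box_right_floor between -0.064 and 0.064 m and y of knob3 in the frame of box_right_floor between -0.071 and 0.071 m and linear speed of each of knob1, knob2, knob3 below 0.05 m/s))); the robot touches nothing.
It fails at once if a knob is lifted (centre 22 mm above where it lies on the rails) (height (world z) of any of knob1, knob2, knob3 above 0.264 m).
It fails at once if the clamp or the drill is moved by more than 15 mm (distance of any of clamp, drill from where it was at the start of the episode above 0.015 m).
It also fails if it takes over 45 s, if anything falls off the work surface, if the arm or the gripper's body presses on something with over 40 N, if the wrist force passes 120 N, or if a joint passes its speed limit or range.

ROBOT

A 6-joint arm with a two-finger parallel gripper is mounted at the origin on the work surface. World frame = base frame: x ahead of the robot, y to its left, z up, the work surface at z = 0. Lengths are in m, angles in degrees, forces in N, time in s.
With the tool pointing down it reaches from about 0.25 to 0.725 m from the base axis. Payload 9.7 kg.
Tool frame: the origin (TCP) lies on the centre line of the jaws, within the pads' length; the fingertips stand 17 mm ahead of it and the grasp point (between the pads) lies 2 mm behind it (bot.tip_extent is the distance from the TCP to the fingertips, in m); z points along the fingers, y is the line along which they close (so a half turn about z gives the same grasp; the last joint's range is limited). The gripper opens to 85 mm and grips with 20 to 120 N. Pads are 22 mm wide; open, the fingers measure 114 mm over their backs; the gripper's body (76 mm by 85 mm) begins 54 mm behind the grasp point. The pads swing forward as they close: fully open they stand 13 mm farther back than shut.
Start: joints at [74.771, 4.979, 10.078, 95.1, 0, 90], TCP at [0.144, 0.531, 0.248] pointing down, gripper open.
Joint ranges: [-179.16, 179.16], [-48.56, 103.87], [-65.8, 70.77], [-126.05, 130.52], [-82.76, 87.17], [-180, 180]. Speed limits (degrees/s): [127.2, 127.2, 147.25, 180, 180, 180].

INTERFACE

Orientations are given as [roll, pitch, yaw] about the fixed x, y, z axes, in that order (R = Rz(yaw) Ry(pitch) Rx(roll)).
In Python, from workcell import bot gives the robot as it stands.
- The arm moves only by the tool carry_out, never from a script. Its argument "moves" is text: rows parted by semicolons, each of 7 numbers parted by spaces: the shift along the tool's x, y, z in mm, then the turn, a rotation vector about the tool's x, y, z in degrees, then the finger opening in mm, from 0 to 85.4. A call has 1 to 20 rows; each row is the pose to reach, as a shift and turn from the pose commanded when the call began, along the tool's axes at that moment; what a row does not reach only later rows make up. A row lasts 1/10 s, in which the tool goes at most 50 mm and 8.59 degrees, less where a joint would pass 70% of its speed; a pose out of reach is approached as far as the arm can. A call with a gripper value outside its range is refused whole. The fingers move at their own pace and stop on an object; "force" is the grip in N (left out, the last holds). Time passes only in rows, so rows that repeat a pose let the fingers close. It gives the time, the measured TCP pose, the force, the opening and the grip force at its end, in the units of the state.
- bot.get_obs(): the state, without advancing time (a new reading comes with each control period).
- bot.camera(name): name is "scene" or "top" or "wrist"; returns a dict with "img" (420x560x3 uint8, red, green, blue), "mtx" (3x3 intrinsics, pixels), "position" and "orientation" of the camera in the world; the wrist camera has in their place "mount" (4x4, takes a point from camera to tool coordinates, whose origin is the TCP and whose axes are the flange's). Camera axes: x right, y up, looking along -z (the intrinsics and any distortion apply to the point x, -y, -z); pixel columns grow to the right and rows downward; lengths in m; the calibration is good to about 2 mm. A picture is of the moment at which its call begins: read the wrist's pose just before it. There is no depth.
- bot.job_done(): hands the job in; it is judged then, once.
The state is a dict: "time": time; "q": joint angles; "qd": joint speeds; "joint_efforts": joint torques, N m; "ee_pos": TCP position; "tcp_rot": TCP orientation; "wrist_force": force on the tool from outside, world axes, zero at the start; "torque": the same for the moment, N m; "opening": finger opening in m; "grasp_force": force on a finger pad.
Only numpy, scipy, OpenCV 4.12 (cv2) and the standard library are available. Lean on these libraries where they do the work, as an engineer would, in place of code of your own. Each camera call takes 0.05 s, during which the arm holds its last target. There are 200 camera calls.

## Working session

There is one attempt and no reset: what is moved stays moved. The work goes in short steps, Python scripts to look and compute and a tool call to move; the robot and the scene stay as the last step left them, time stands still between calls to the robot, and variables do not carry over. Pictures are saved under pics/ and viewed, at most 10 in all, crops included, and the job is handed in when it is done.

Besides the shell and the picture viewer there is one more tool, called as name(argument=value, ...), one argument or row to a line, values as JSON. carry_out: Moves the arm, as the interface text tells. Its arguments: {"type":"object","properties":{"moves":{"type":"string"},"force":{"type":"number"}},"required":["moves"]}

```bash
mkdir -p pics
cat > h.py <<'E'
import numpy as np, cv2, pickle
from workcell import bot
from scipy.spatial.transform import Rotation as R
E
python3 - <<'E'
from h import *
o=bot.get_obs(); print(o)
d={}
for n in("scene","top","wrist"):
    c=bot.camera(n); d[n]=c; print(n,{k:v for k,v in c.items() if k!="img"})
pickle.dump((o,d),open("d.pkl","wb"))
for n in d: cv2.imwrite(f"pics/{n}.png",d[n]["img"][:,:,::-1])
E
```

```text
{'time': 0.0, 'q': array([ 7.47704735e+01,  5.01085362e+00,  1.00338864e+01,  9.50994558e+01,
       -6.65182055e-04,  8.99982762e+01]), 'qd': array([-0.021247  , -0.01011189,  0.09554494,  0.00921268, -0.00150262,
        0.01500014]), 'joint_efforts': array([ 9.78157404e-04, -5.20388567e+01,  4.64802682e+01,  1.62617338e-02,
        8.89559283e-05,  1.52024313e-05]), 'ee_pos': array([0.14442546, 0.53048151, 0.24758034]), 'tcp_rot': array([-1.79923577e+02,  6.62882192e-04,  1.64772198e+02]), 'wrist_force': array([-0.20502239,  0.83095054, -0.35151177]), 'torque': array([-0.01314139, -0.03067783,  0.04271839]), 'grasp_force': 0.0, 'opening': 0.0854015253457904}
scene {'mtx': array([[406.83803612,   0.        , 276.29497421],
       [  0.        , 406.83803612, 213.0577296 ],
       [  0.        ,   0.        ,   1.        ]]), 'position': array([ 1.06598073, -0.50938147,  0.63715806]), 'orientation': array([5.71299376e+01, 3.59369152e-03, 4.23992296e+01])}
top {'mtx': array([[500.57293814,   0.        , 285.08551449],
       [  0.        , 500.57293814, 202.21215003],
       [  0.        ,   0.        ,   1.        ]]), 'position': array([0.32080892, 0.03172606, 1.48514867]), 'orientation': array([ 12.15656342,  -0.25846004, -91.61765753])}
wrist {'mtx': array([[290.79006026,   0.        , 277.76665122],
       [  0.        , 290.79006026, 210.90961505],
       [  0.        ,   0.        ,   1.        ]]), 'mount': array([[ 6.20173780e-05,  9.55601514e-01,  2.94662082e-01,
         7.55873652e-02],
       [ 9.99999996e-01, -7.65073065e-05,  3.76469208e-05,
        -1.03568701e-03],
       [ 5.85192568e-05,  2.94662079e-01, -9.55601515e-01,
        -1.25855924e-01],
       [ 0.00000000e+00,  0.00000000e+00,  0.00000000e+00,
         1.00000000e+00]])}
```

View pics/scene.png

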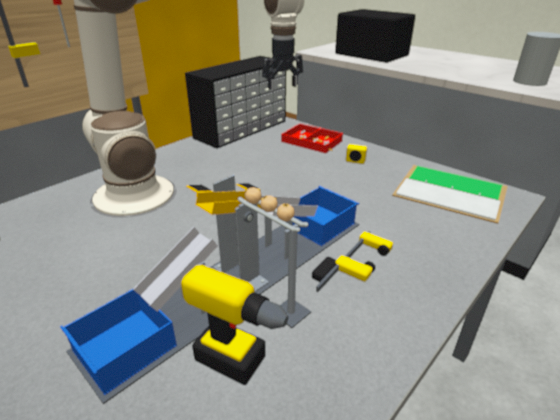

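View pics/top.png

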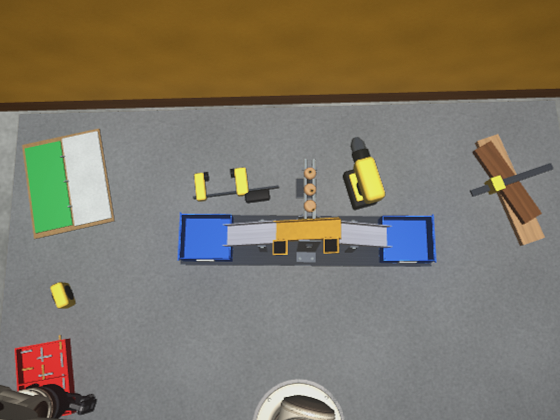

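The scene view shows the sorter in the middle: knobs near (253,195), (269,203) and (286,212), and the gate around (215,200). In the top view the knobs are near (309,173), (309,189) and (309,205), and the pads near (280,247) and (331,245). Next I'll triangulate these and zoom in on the gate.

```bash
cat >> h.py <<'E'
def ray(c,uv):
    K=c["mtx"]; Rm=R.from_euler("xyz",c["orientation"],degrees=True).as_matrix()
    d=np.linalg.inv(K)@[uv[0],uv[1],1]; d=Rm@(d*[1,-1,-1]); return np.array(c["position"]),d/np.linalg.norm(d)
def onz(c,uv,z):
    p,d=ray(c,uv); return p+d*(z-p[2])/d[2]
def tri(rays):
    A=np.zeros((3,3));b=np.zeros(3)
    for p,d in rays:
        M=np.eye(3)-np.outer(d,d);A+=M;b+=M@p
    x=np.linalg.solve(A,b); return x,[float(np.linalg.norm(np.cross(x-p,d))) for p,d in rays]
def wcam(c,o):
    T=np.eye(4);T[:3,:3]=R.from_euler("xyz",o["tcp_rot"],degrees=True).as_matrix();T[:3,3]=o["ee_pos"];T=T@c["mount"]
    return dict(c,position=T[:3,3],orientation=R.from_matrix(T[:3,:3]).as_euler("xyz",degrees=True))
def blobs(img,lo,hi,box,amin=20):
    x0,y0,x1,y1=box; h=cv2.cvtColor(img,cv2.COLOR_RGB2HSV)[y0:y1,x0:x1]
    n,l,s,ce=cv2.connectedComponentsWithStats(cv2.inRange(h,np.array(lo),np.array(hi)))
    return [(s[i,:5]+[x0,y0,0,0,0],ce[i]+[x0,y0]) for i in range(1,n) if s[i,4]>=amin]
E
python3 - <<'E'
from h import *
o,d=pickle.load(open("d.pkl","rb"))
t,s=d["top"],d["scene"]
a=cv2.resize(s["img"][165:315,170:350],(800,600)[::1],interpolation=3)[:,:]
b=cv2.resize(t["img"][150:270,220:400],(800,533),interpolation=3)
im=np.vstack([cv2.resize(a,(400,333)),cv2.resize(b,(400,266))]); im=np.hstack([cv2.resize(s["img"][170:270,180:310],(400,308),interpolation=3),cv2.resize(b,(400,308))])
cv2.imwrite("pics/crop1.png",im[:,:,::-1])
for n,bx in(("top",(290,155,330,217)),("scene",(235,180,300,225))):
    for st,ce in blobs(d[n]["img"],(5,50,60),(20,190,255),bx): print(n,"knob",st,ce)
for st,ce in blobs(t["img"],(100,150,50),(125,255,255),(150,190,460,290),100): print("blue",st,ce)
for st,ce in blobs(t["img"],(0,0,0),(180,255,45),(265,232,350,262),20): print("pad?",st,ce)
c=np.array([1,0])
for u in((309,173),(309,189),(309,205)): print(onz(t,u,.242))
for u in((280,247),(331,245)): print(onz(t,u,.22))
E
```

```text
top knob [304 167  12  13 121] [309.50413223 172.99173554]
top knob [304 183  12  13 127] [309.49606299 189.04724409]
top knob [304 200  12  12 123] [309.6097561 205.6097561]
scene knob [235 184  60  38 765] [267.92941176 203.15163399]
blue [ 178  213   54   47 1977] [204.57207891 237.87152251]
blue [ 382  215   54   47 1899] [407.77935756 239.51764086]
pad? [325 240  12  11 122] [330.04918033 245.04098361]
pad? [275 242  10  11 109] [279.47706422 246.95412844]
[ 0.66352815 -0.04512853  0.242     ]
[ 0.62119751 -0.04350665  0.242     ]
[ 0.57944923 -0.04190708  0.242     ]
[0.47726531 0.03450237 0.22      ]
[ 0.4787771 -0.0951018  0.22     ]
```

View pics/crop1.png

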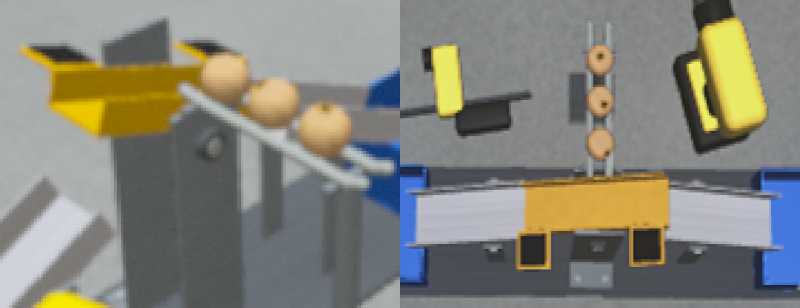

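The crop shows the gate's right end raised, with its pad near scene pixel (198,188) and the left pad near (247,185). So I press the right pad, and the knobs should run to the right box. I'll work out the sorter frame with checks.

Run:
```python
from h import *
o,d=pickle.load(open("d.pkl","rb"))
t,s=d["top"],d["scene"]
for n,a,b in(("k3",(309.5,173),(285.6,212.2)),("k2",(309.5,189),(268.7,203.5)),("k1",(309.6,205.6),(253.1,195)),("padR",(330,245),(198,188)),("padL",(279.5,247),(246.6,185))):
    print(n,tri([ray(t,a),ray(s,b)]))
L=onz(t,(178,213),.072);Rr=onz(t,(436,215),.072)
print("rim far corners",L,Rr,np.linalg.norm(L-Rr),"yaw",np.degrees(np.arctan2(-(L-Rr)[0],(L-Rr)[1])), (L+Rr)/2)
k=[onz(t,u,.242)for u in((309.6,205.6),(309.5,173))];v=k[1]-k[0]
print("knobs",k,"yaw",np.degrees(np.arctan2(v[1],v[0])))
pr=onz(t,(330,245),.242);pl=onz(t,(279.5,247),.1955);print("pads",pr,pl,np.linalg.norm((pr-pl)[:2]))
for yaw in(-2.,):
    r=R.from_euler("z",yaw,degrees=True)
    for nm,P,off in(("R",pr,[-.045,-.0515,0]),("L",pl,[-.045,.0762,0]),("k",k[0],[.06,0,0])): print(nm,"origin",P-r.apply(off))
```

```text
k3 (array([ 0.66401557, -0.04575976,  0.24244381]), [0.000889539028609521, 0.0008895390286095551])
k2 (array([ 0.62144167, -0.0443221 ,  0.24254144]), [0.0005888508087913475, 0.0005888508087913485])
k1 (array([ 0.57828139, -0.04260811,  0.24297166]), [0.0009393564629723549, 0.000939356462972149])
padR (array([ 0.47556454, -0.09168422,  0.24006983]), [0.001340995616481929, 0.0013409956164818452])
padL (array([0.47972717, 0.03529502, 0.19655992]), [0.0007226658497766318, 0.0007226658497765959])
rim far corners [0.60162826 0.32505952 0.072     ] [ 0.57548512 -0.4160545   0.072     ] 0.7415749876546338 yaw -2.020297652122249 [ 0.58855669 -0.04549749  0.072     ]
knobs [array([ 0.57785328, -0.0433697 ,  0.242     ]), array([ 0.66349343, -0.04641504,  0.242     ])] yaw -2.0365676125818006
pads [ 0.47609919 -0.09040072  0.242     ] [0.48033091 0.03584834 0.1955    ] 0.12631996550692998
R origin [ 0.5228691  -0.04050257  0.242     ]
L origin [ 0.52264415 -0.04187571  0.1955    ]
k origin [ 0.51788983 -0.04127573  0.242     ]
```

The two views agree. Sorter origin is about (0.523, -0.041), yaw -2.03°. The right pad is at z≈0.241 (text 0.242) and the knobs at 0.2425 (text 0.242). I'll lift first, close the fingers and turn 13° towards the sorter yaw.

carry_out(
  moves="0 0 -60 0 0 -6 0; 0 0 -120 0 0 -13 0; 0 0 -120 0 0 -13 0; 0 0 -120 0 0 -13 0",
  force=30,
)

```text
time: 0.55
ee_pos: [0.1446, 0.5312, 0.3715]
tcp_rot: [179.7, 0.1, 177.8]
wrist_force: [0.0, 1.6, -0.1]
opening: 0.0281
grasp_force: 0.0
```

```bash
cat >> h.py <<'E'
Y0=-2.03; O=np.array([.5227,-.0412,0])
def go(xyz,yaw=180+Y0):
    "shift in tool mm and turn to bring the TIP to sorter-frame xyz"
    o=bot.get_obs(); rt=R.from_euler("xyz",[180,0,yaw],degrees=True)
    p=O+R.from_euler("z",Y0,degrees=True).apply(xyz)+[0,0,bot.tip_extent]
    r=R.from_euler("xyz",o["tcp_rot"],degrees=True)
    print("now",o["time"],o["ee_pos"],o["tcp_rot"],"q",o["q"].round(1),"op",o["opening"],"F",o["wrist_force"].round(1),"target",p)
    print("shift",(r.inv().apply(p-o["ee_pos"])*1e3).round(1),"turn",np.degrees((r.inv()*rt).as_rotvec()).round(2))
E
python3 -c "
from h import *
print(bot.tip_extent); go([-.047,-.060,.30])"
```

```text
0.017
now 0.55 [0.14457174 0.53115982 0.3714884 ] [1.79732921e+02 6.17591774e-02 1.77780112e+02] q [ 74.8  10.   29.8 109.6  -0.   77. ] op 0.02806285126813017 F [ 0.   1.6 -0.1] target [ 0.47360413 -0.09949747  0.317     ]
shift [-353.2 -617.7   52. ] turn [ 0.27  0.06 -0.19]
```

carry_out(
  moves="-353 -618 20 0 0 0 0;-353 -618 20 0 0 0 0;-353 -618 20 0 0 0 0;-353 -618 20 0 0 0 0;-353 -618 20 0 0 0 0;-353 -618 20 0 0 0 0;-353 -618 20 0 0 0 0;-353 -618 20 0 0 0 0;-353 -618 20 0 0 0 0;-353 -618 20 0 0 0 0;-353 -618 20 0 0 0 0;-353 -618 20 0 0 0 0;-353 -618 20 0 0 0 0;-353 -618 20 0 0 0 0;-353 -618 20 0 0 0 0;-353 -618 20 0 0 0 0;-353 -618 20 0 0 0 0;-353 -618 50 0 0 0 0;-353 -618 50 0 0 0 0;-353 -618 50 0 0 0 0",
)

```text
time: 2.55
ee_pos: [0.4725, -0.0993, 0.3189]
tcp_rot: [180.0, -0.0, 177.9]
wrist_force: [0.6, 0.6, 0.8]
opening: -0.0
grasp_force: 0.0
```

Run:
```python
from h import *
go([-.047,-.060,.206])
o=bot.get_obs();w=wcam(bot.camera("wrist"),o);s=bot.camera("scene");pickle.dump((w,s),open("w.pkl","wb"))
cv2.imwrite("pics/w2.png",w["img"][:,:,::-1])
# predicted pad corners
Rm=R.from_euler("z",Y0,degrees=True); P=O+Rm.apply([-.045,-.0515,.242])
c=R.from_euler("xyz",w["orientation"],degrees=True).inv().apply(P-w["position"]);q=w["mtx"]@(c*[1,-1,-1]);print("pred pad px",q[:2]/q[2])
```

```text
now 2.55 [ 0.47249421 -0.09933547  0.31890783] [ 1.79992155e+02 -1.03374750e-02  1.77867154e+02] q [-11.9  -2.   10.9 103.    0.   -9.7] op -2.8039744497454036e-05 F [0.6 0.6 0.8] target [ 0.47360413 -0.09949747  0.223     ]
shift [-1.1 -0.1 95.9] turn [ 0.01 -0.01 -0.1 ]
pred pad px [290.20821338 231.91693325]
```

View pics/w2.png

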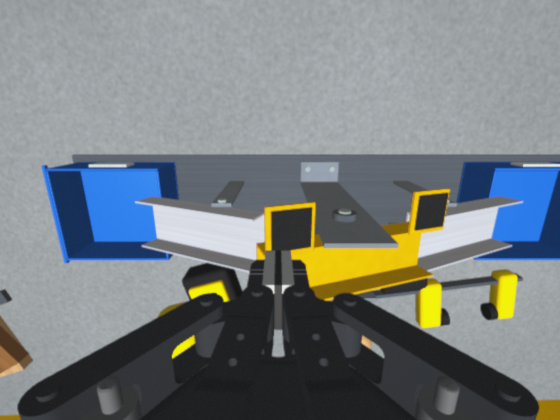

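The wrist view shows the raised right pad centred at (290,228), against a predicted (290,232), with the frame plate to its right. That's aligned, so I'll press and lift.

carry_out(
  moves="-1 0 30 0 0 0 0;-1 0 50 0 0 0 0;-1 0 58 0 0 0 0;-1 0 64 0 0 0 0;-1 0 70 0 0 0 0;-1 0 76 0 0 0 0;-1 0 82 0 0 0 0;-1 0 88 0 0 0 0;-1 0 94 0 0 0 0;-1 0 98 0 0 0 0;-1 0 98 0 0 0 0;-1 0 98 0 0 0 0;-1 0 70 0 0 0 0;-1 0 30 0 0 0 0;-1 0 0 0 0 0 0;-1 0 -20 0 0 0 0;-1 0 -20 0 0 0 0;-1 0 -20 0 0 0 0",
)

```text
time: 4.45
ee_pos: [0.4744, -0.1007, 0.3383]
tcp_rot: [-180.0, 0.0, 177.8]
wrist_force: [0.3, -0.1, -0.7]
opening: -0.0001
grasp_force: 0.0
```

Run:
```python
from h import *
go([.19,0,.32]); go([.19,0,.237])
o=bot.get_obs();w=wcam(bot.camera("wrist"),o);s=bot.camera("scene")
im=np.hstack([cv2.resize(s["img"][170:270,180:310],(400,308),interpolation=3),cv2.resize(w["img"],(400,308))])
cv2.imwrite("pics/c3.png",im[:,:,::-1])
```

```text
now 4.45 [ 0.47441488 -0.10067173  0.33833586] [-1.79993614e+02  3.85397487e-02  1.77769707e+02] q [-12.   -0.9  14.3 105.1   0.   -9.8] op -0.00011160138610812593 F [ 0.3 -0.1 -0.7] target [ 0.71258076 -0.04793033  0.337     ]
shift [-235.9   62.     1.5] turn [-0.01  0.04 -0.2 ]
now 4.45 [ 0.47441488 -0.10067173  0.33833586] [-1.79993614e+02  3.85397487e-02  1.77769707e+02] q [-12.   -0.9  14.3 105.1   0.   -9.8] op -0.00011160138610812593 F [ 0.3 -0.1 -0.7] target [ 0.71258076 -0.04793033  0.254     ]
shift [-235.9   62.    84.5] turn [-0.01  0.04 -0.2 ]
```

View pics/c3.png

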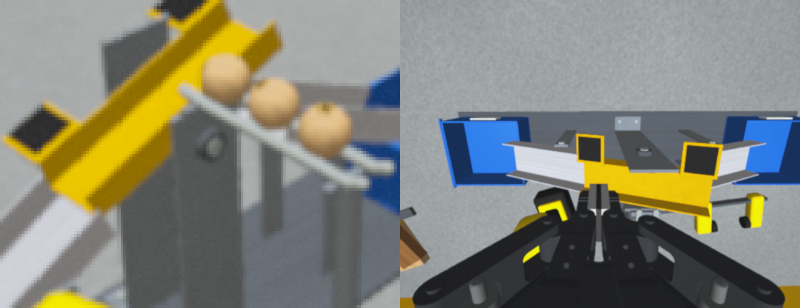

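The gate now rests tipped right: the scene crop has its right end low at (60,160), and all three knobs are still on the rails. Next I move behind knob3, staying high.

carry_out(
  moves="-45 12 0 0 0 0 0;-90 24 0 0 0 0 0;-140 37 0 0 0 0 0;-185 49 0 0 0 0 0;-220 58 0 0 0 0 0;-236 62 0 0 0 0 0;-236 62 0 0 0 0 0;-236 62 0 0 0 0 0",
)

```text
time: 5.35
ee_pos: [0.7128, -0.0478, 0.3358]
tcp_rot: [180.0, -0.2, 177.8]
wrist_force: [-0.6, -0.6, 0.3]
opening: 0.0003
grasp_force: 0.0
```

Run:
```python
from h import *
go([.188,0,.237])
o=bot.get_obs();t=bot.camera("top");w=wcam(bot.camera("wrist"),o)
im=np.hstack([cv2.resize(t["img"][150:270,220:376],(400,308),interpolation=3),cv2.resize(w["img"],(400,308))])
cv2.imwrite("pics/c4.png",im[:,:,::-1])
```

```text
now 5.35 [ 0.71283656 -0.04777842  0.33581006] [179.99584168  -0.19516216 177.78725102] q [ -3.8  39.7  66.3 116.8  -0.   -1.6] op 0.000309745944504814 F [-0.6 -0.6  0.3] target [ 0.71058201 -0.04785948  0.254     ]
shift [ 2.  -0.2 81.8] turn [ 0.   -0.2  -0.18]
```

View pics/c4.png

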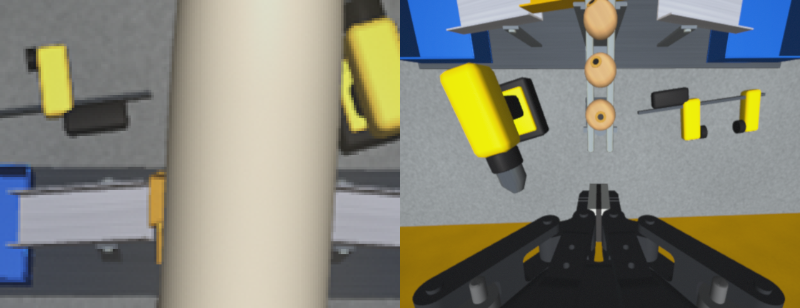

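The knobs are at columns 600, 600 and 601 of the wrist half, in line with the fingertips (598), and the drill is clear. Descending, then starting the push slowly.

carry_out(
  moves="2 0 30 0 0 0 0;2 0 60 0 0 0 0;2 0 76 0 0 0 0;2 0 82 0 0 0 0;2 0 82 0 0 0 0;2 0 82 0 0 0 0",
)

```text
time: 6.05
ee_pos: [0.7101, -0.0479, 0.2588]
tcp_rot: [-180.0, 0.2, 177.8]
wrist_force: [-0.0, 0.5, 0.4]
opening: -0.0002
grasp_force: 0.0
```

Run:
```python
from h import *
go([.046,0,.237])
o=bot.get_obs();s=bot.camera("scene")
cv2.imwrite("pics/c5.png",cv2.resize(s["img"][170:270,180:330],(600,400),interpolation=3)[:,:,::-1])
```

```text
now 6.05 [ 0.71013255 -0.0479384   0.25875186] [-1.79993603e+02  1.67111503e-01  1.77759015e+02] q [ -3.9  30.3  42.9 102.4  -0.   -1.6] op -0.0001561585540551548 F [-0.   0.5  0.4] target [ 0.56867113 -0.04282945  0.254     ]
shift [141.6  -0.4   4.3] turn [-0.01  0.17 -0.21]
```

View pics/c5.png

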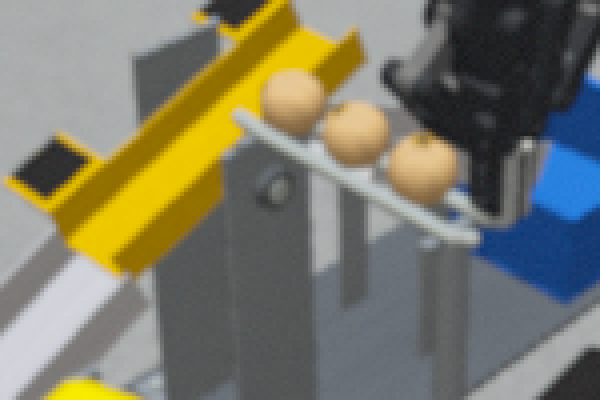

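The fingertips are behind knob3, at crop (500,190), with their lower end just above the rail's upturned end. I'll go 5 mm lower and push slowly.

carry_out(
  moves="0 0 5 0 0 0 0;5 0 5 0 0 0 0;10 0 5 0 0 0 0;15 0 5 0 0 0 0;20 0 5 0 0 0 0;25 0 5 0 0 0 0;30 0 5 0 0 0 0;35 0 5 0 0 0 0;40 0 5 0 0 0 0;45 0 5 0 0 0 0;50 0 5 0 0 0 0;55 0 5 0 0 0 0;60 0 5 0 0 0 0;65 0 5 0 0 0 0;70 0 5 0 0 0 0;74 0 5 0 0 0 0;78 0 5 0 0 0 0;82 0 5 0 0 0 0;86 0 5 0 0 0 0;90 0 5 0 0 0 0",
)

```text
time: 8.1
ee_pos: [0.6202, -0.0442, 0.2513]
tcp_rot: [180.0, 0.0, 177.8]
wrist_force: [-0.2, -0.4, -0.7]
opening: -0.0001
grasp_force: 0.1
```

Run:
```python
from h import *
go([.046,0,.237])
s=bot.camera("scene")
cv2.imwrite("pics/c6.png",cv2.resize(s["img"][170:390,50:330],(764,600),interpolation=3)[:,:,::-1])
```

```text
now 8.1 [ 0.62018773 -0.044246    0.25127921] [1.79998668e+02 2.60697907e-03 1.77771728e+02] q [-4.1 15.3 22.3 96.9  0.  -1.9] op -8.234299451528435e-05 F [-0.2 -0.4 -0.7] target [ 0.56867113 -0.04282945  0.254     ]
shift [51.5 -0.6 -2.7] turn [ 0.   0.  -0.2]
```

View pics/c6.png

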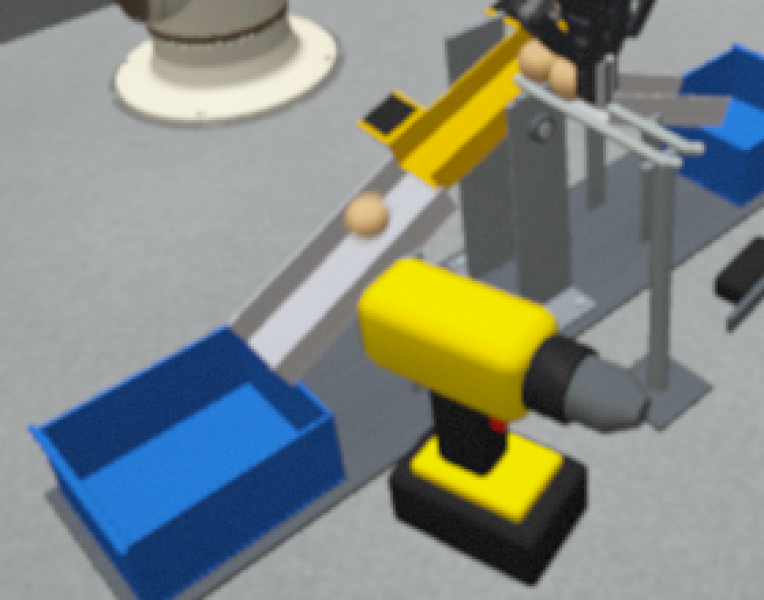

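knob1 is rolling down the right chute at (367,215), and knob2 and knob3 wait at the rail end around (545,70). I'll push the rest, raising the fingers 2 mm to clear the hump.

carry_out(
  moves="4 0 -2 0 0 0 0;8 0 -2 0 0 0 0;12 0 -2 0 0 0 0;16 0 -2 0 0 0 0;20 0 -2 0 0 0 0;24 0 -2 0 0 0 0;28 0 -2 0 0 0 0;32 0 -2 0 0 0 0;36 0 -2 0 0 0 0;40 0 -2 0 0 0 0;44 0 -2 0 0 0 0;48 0 -2 0 0 0 0;52 0 -2 0 0 0 0;54 0 -2 0 0 0 0;54 0 -2 0 0 0 0;54 0 -2 0 0 0 0;50 0 -30 0 0 0 0;50 0 -70 0 0 0 0;50 0 -100 0 0 0 0;50 0 -100 0 0 0 0",
)

```text
time: 10.15
ee_pos: [0.5712, -0.0424, 0.3556]
tcp_rot: [-180.0, 0.3, 177.8]
wrist_force: [0.8, 0.2, 0.3]
opening: 0.0001
grasp_force: 0.0
```

carry_out(
  moves="0 0 0 0 0 0 0;0 0 0 0 0 0 0;0 0 0 0 0 0 0;0 0 0 0 0 0 0;0 0 0 0 0 0 0;0 0 0 0 0 0 0;0 0 0 0 0 0 0;0 0 0 0 0 0 0;0 0 0 0 0 0 0;0 0 0 0 0 0 0;0 0 0 0 0 0 0;0 0 0 0 0 0 0",
)

```text
time: 11.35
ee_pos: [0.5705, -0.0423, 0.3513]
tcp_rot: [180.0, -0.0, 177.8]
wrist_force: [-0.1, -0.8, 0.5]
opening: 0.0
grasp_force: 0.0
```

Run:
```python
from h import *
s=bot.camera("scene");print(bot.get_obs()["time"])
cv2.imwrite("pics/c7.png",cv2.resize(s["img"][170:390,50:330],(764,600),interpolation=3)[:,:,::-1])
```

```text
11.4
```

View pics/c7.png

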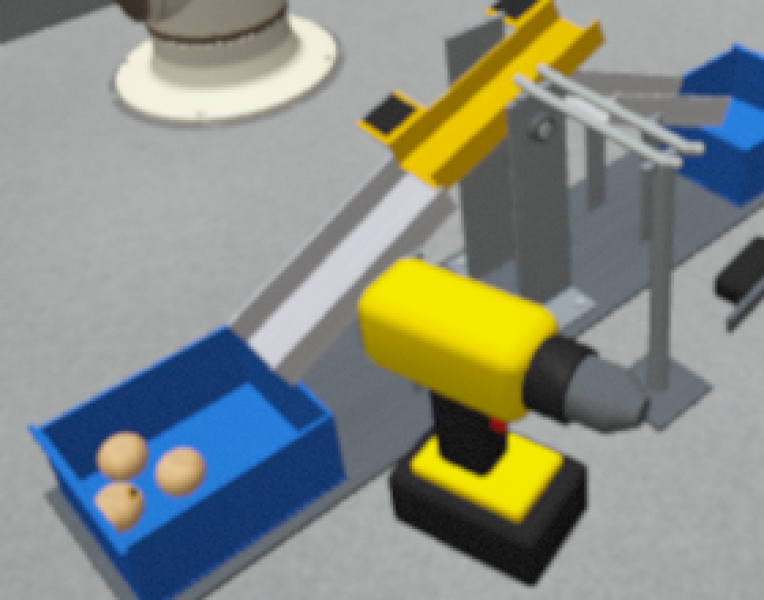

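All three knobs lie in the right box at (121,455), (180,470) and (120,505), and the gate is still tipped right. I'll let them settle for 2 s, then hand in.

carry_out(
  moves="0 0 0 0 0 0 0;0 0 0 0 0 0 0;0 0 0 0 0 0 0;0 0 0 0 0 0 0;0 0 0 0 0 0 0;0 0 0 0 0 0 0;0 0 0 0 0 0 0;0 0 0 0 0 0 0;0 0 0 0 0 0 0;0 0 0 0 0 0 0;0 0 0 0 0 0 0;0 0 0 0 0 0 0;0 0 0 0 0 0 0;0 0 0 0 0 0 0;0 0 0 0 0 0 0;0 0 0 0 0 0 0;0 0 0 0 0 0 0;0 0 0 0 0 0 0;0 0 0 0 0 0 0;0 0 0 0 0 0 0",
)

```text
time: 13.4
ee_pos: [0.5705, -0.0423, 0.3513]
tcp_rot: [-180.0, 0.0, 177.8]
wrist_force: [0.2, 0.1, 0.1]
opening: 0.0002
grasp_force: 0.0
```

```bash
python3 -c "
from h import *
a=bot.camera('scene')['img'].astype(int);b=bot.camera('scene')['img'].astype(int)
print(abs(a-b)[300:390,50:180].max()); print(bot.job_done())"
```

```text
20
the job is handed in; nothing more can be done
None
```

I rocked the gate over to the right, all three knobs ran into the right blue box, and I handed the job in after about 13.5 s of the 45 s; no verdict came back.

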